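# Lay out prayer bead fittings in the numbered stringing rack

### The arm

A 6-joint arm with a two-finger parallel gripper is mounted at the origin on the work surface. World frame = base frame: x ahead of the robot, y to its left, z up, the work surface at z = 0. Lengths are in m, angles in rad, forces in N, time in s.
With the tool pointing down it reaches from about 0.35 to 0.775 m from the base axis. Payload 5.5 kg.
Tool frame: the origin (TCP) lies at the very end of the fingers, on their centre line; the grasp point (between the pads) lies 19 mm behind it; z points along the fingers, y is the line along which they close (so a half turn about z gives the same grasp; the last joint's range is limited). The gripper opens to 85 mm and grips with 20 to 120 N. Pads are 22 mm wide; open, the fingers measure 114 mm over their backs; the gripper's body (76 mm by 85 mm) begins 54 mm behind the grasp point. The pads swing forward as they close: fully open they stand 13 mm farther back than shut.
Start: joints at [-1.399, 0.313, 0.046, 1.304, 0, 1.431], TCP at [0.176, -0.547, 0.231] pointing down, gripper open.
Joint ranges: [-2.76, 2.76], [-0.86, 1.69], [-1.03, 1.26], [-2.2, 2.34], [-1.47, 1.5], [-3.14, 3.14]. Speed limits (rad/s): [2.57, 2.57, 3.14, 3.14, 3.14, 3.14].

### API

Orientations are given as a unit quaternion [w, x, y, z].
In Python, from workcell import get_state, read_camera, calibration, hand_in gives the robot as it stands.
- The arm moves only by the tool drive_tool, never from a script. Its argument "deltas" is a list that holds one entry, the list of rows, each a list of 7 numbers: the closure in counts, from 0 (fully open) to 255 (shut), then the shift along the tool's x, y, z in m, then the turn, a rotation vector about the tool's x, y, z in degrees. A call has 1 to 12 rows; each row is the pose to reach, as a shift and turn from the pose commanded when the call began, along the tool's axes at that moment; what a row does not reach only later rows make up. A row lasts 1/8 s, in which the tool goes at most 62.5 mm and 10.7 degrees, less where a joint would pass 70% of its speed; a pose out of reach is approached as far as the arm can. A call with a gripper value outside its range is refused whole. The fingers move at their own pace and stop on an object; "newtons" is the grip in N (left out, the last holds). Time passes only in rows, so rows that repeat a pose let the fingers close. It gives the time, the measured TCP pose, the force, the opening and the grip force at its end, in the units of the state.
- get_state(): the state, without advancing time (a new reading comes with each control period).
- read_camera(name): name is "side" or "top" or "wrist"; returns (picture, depth): 420x560x3 uint8, red, green, blue; 420x560 float32, m along the optical axis (not along the pixel's ray), 0 where there is no reading.
- calibration(name): a dict with "mtx" (3x3 intrinsics, pixels), "world_from_camera" (4x4, takes a point from camera to world coordinates). Camera axes: x right, y up, looking along -z (the intrinsics and any distortion apply to the point x, -y, -z); pixel columns grow to the right and rows downward; lengths in m; the calibration is good to about 2 mm. A picture is of the moment at which its call begins: read the wrist's pose just before it. calibration takes no time and is no camera call; for the wrist camera it gives the pose at the moment of the call.
- hand_in(): hands the job in; it is judged then, once.
The state is a dict: "clock": time; "joint_pos": joint angles; "qvel": joint speeds; "tau": joint torques, N m; "tcp_pos": TCP position; "orientation": TCP orientation; "wrist_force": force on the tool from outside, world axes, zero at the start; "ft_torque": the same for the moment, N m; "finger_gap": finger opening in m; "grip_force": force on a finger pad.
Only numpy, scipy, OpenCV 4.12 (cv2) and the standard library are available. Lean on these libraries where they do the work, as an engineer would, in place of code of your own. Each camera call takes 0.05 s, during which the arm holds its last target. There are 200 camera calls.

### The job

Lay out the brass fittings in the stringing rack in threading order, one at a time: first the barrel bead into the pocket with one dot, then the flat disc bead into the pocket with two dots, and last the imame head piece into the pocket with three dots. Set each one down gently, not dropped, upright on its pocket's floor, and let go before fetching the next. Leave the bowl, spool, reamer and jar where they stand.

Things in the scene. Friction and masses are not known exactly. Their poses are not given: they have to be found in the camera images.
- barrel: brass barrel bead standing on end: 26 mm diameter, 30 mm tall (the slimmer and taller of the two beads). Origin: centre of its underside, z up its axis.
- disc: brass disc bead lying flat: 42 mm diameter, 22 mm thick (the wide, low bead). Origin: centre of its underside, z up its axis.
- imame: brass imame, the minaret-shaped head piece, standing on its foot: 75 mm tall; foot 30 mm diameter up to 10 mm, straight round shaft 22 mm diameter from 16 to 52 mm, collar 26 mm diameter at 54 to 58 mm, then a pointed tip. Origin: centre of its underside, z up its axis.
- rack: fixed stringing rack: a pale board 116 x 286 x 8 mm (x, y, z) carrying a row along y of three dark wooden blocks, 90 mm apart, in any order. Each block is 100 x 84 mm, its top 30 mm above the table, with one round pocket 48 mm across and 8 mm deep, and one, two or three white inlaid dots. Origin: centre of the board's underside.
- pocket_one (a point): centre of the floor of pocket 1 (floor 22 mm above the table), in the rack block with 1 white round inlaid dot (11 mm across). The dots lie 46 mm from the pocket's centre on the rack's far side: x points from pocket to dots, y along the row, z up.
- pocket_two (a point): centre of the floor of pocket 2 (floor 22 mm above the table), in the rack block with 2 white round inlaid dots (11 mm across). The dots lie 46 mm from the pocket's centre on the rack's far side: x points from pocket to dots, y along the row, z up.
- pocket_three (a point): centre of the floor of pocket 3 (floor 22 mm above the table), in the rack block with 3 white round inlaid dots (11 mm across). The dots lie 46 mm from the pocket's centre on the rack's far side: x points from pocket to dots, y along the row, z up.
- bowl: bystander: smoky quartz bead bowl, 60 mm across, 28 mm tall, empty. Origin: centre of its underside.
- spool: bystander: wooden thread spool, 34 mm across, 40 mm tall, standing. Origin: centre of its underside.
- reamer: bystander: steel bead reamer lying along its x, thick handle to -x, 150 mm long, origin at the middle on the underside
- jar: bystander: small lidded jar, 44 mm across, 55 mm tall. Origin: centre of its underside.
Things that resemble listed ones, but are neither listed nor needed, are in the scene too. What is shaped like the imame but orange is not meant.

How it is judged:
By the outcome, as a careful person would: the job done as asked, in the order asked, and still so for the second after the job is handed in, with the robot touching nothing.
It also fails if it takes over 69 s, if anything falls off the work surface, if the arm or the gripper's body presses on something with over 40 N, if the wrist force passes 120 N, or if a joint passes its speed limit or range.

## Working session

There is one attempt and no reset: what is moved stays moved. The work goes in short steps, Python scripts to look and compute and a tool call to move; the robot and the scene stay as the last step left them, time stands still between calls to the robot, and variables do not carry over. Pictures are saved under pics/ and viewed, at most 10 in all, crops included, and the job is handed in when it is done.

Besides the shell and the picture viewer there is one more tool, called after "Emit:" as name(argument=value, ...) on one line, values as JSON. drive_tool: Moves the arm, as the interface text tells. Its arguments: {"type":"object","properties":{"deltas":{"type":"array","items":{"type":"array","items":{"type":"array","items":{"type":"number"}}}},"newtons":{"type":"number"}},"required":["deltas"]}

```bash
mkdir -p pics
python3 - <<'E'
from workcell import *
import cv2,numpy as np
s=get_state();print(s)
for n in("top","side"):
    p,d=read_camera(n);cv2.imwrite(f"pics/{n}0.png",p[...,::-1]);np.savez(f"{n}0.npz",p=p,d=d)
    c=calibration(n);print(n,c)
E
```

```text
{'clock': 0.0, 'joint_pos': array([-1.39859725e+00,  3.14004461e-01,  4.49563734e-02,  1.30359536e+00,
       -1.63634450e-05,  1.43120941e+00]), 'qvel': array([-0.00140554,  0.00056314,  0.00066116,  0.00046375, -0.00095525,
       -0.00117575]), 'tau': array([ 7.92807987e-04, -4.80628145e+01,  2.98533118e+01,  1.92898972e-02,
       -5.17906426e-05,  3.46697220e-06]), 'tcp_pos': array([ 0.17628959, -0.54676168,  0.23039732]), 'orientation': array([-9.23304819e-04,  9.87872854e-01,  1.55262267e-01, -2.32396225e-05]), 'wrist_force': array([ 0.50687698, -0.37326393,  0.67336465]), 'ft_torque': array([ 0.00577325, -0.02186877,  0.02630872]), 'grip_force': 0.0, 'finger_gap': 0.08501744175513933}
top {'mtx': array([[426.37295872,   0.        , 281.62469415],
       [  0.        , 426.37295872, 212.09510789],
       [  0.        ,   0.        ,   1.        ]]), 'world_from_camera': array([[ 0.01721543,  0.99237134, -0.12207684,  0.40866593],
       [-0.99967124,  0.01476325, -0.02096338, -0.00407353],
       [-0.01900121,  0.1223976 ,  0.99229924,  1.00211789],
       [ 0.        ,  0.        ,  0.        ,  1.        ]])}
side {'mtx': array([[408.93970676,   0.        , 288.55220807],
       [  0.        , 408.93970676, 213.40121042],
       [  0.        ,   0.        ,   1.        ]]), 'world_from_camera': array([[ 0.71948506,  0.41739536, -0.55508771,  0.08572075],
       [-0.69435947,  0.41578921, -0.58735361, -0.47568887],
       [-0.01435919,  0.80802255,  0.58897654,  0.51356953],
       [ 0.        ,  0.        ,  0.        ,  1.        ]])}
```

View pics/top0.png

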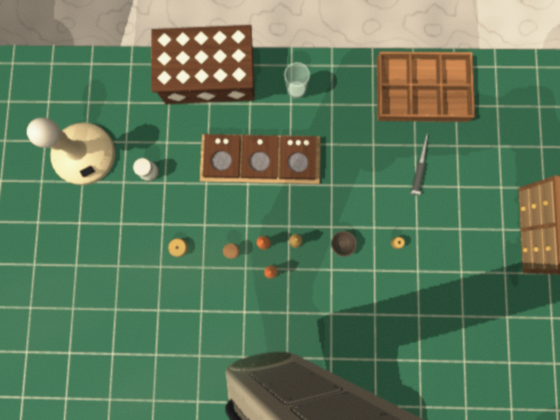

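View pics/side0.png

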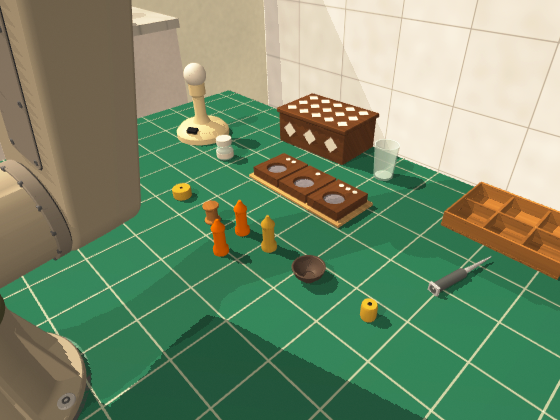

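Top view: the disc is at (178,247), the barrel at (399,242) and the spool at (231,251). The pockets are two dots (222,160), one dot (260,161) and three dots (298,162). There are three imame candidates: (263,242) and (271,271), both orange, and (295,240), brass-yellow. The last fits, and I'll confirm it in a crop.

```bash
cat > h.py <<'E'
import numpy as np,cv2
from workcell import *
def ray(c,u,v,z):
    K=c["mtx"];T=np.array(c["world_from_camera"])
    r=T[:3,:3]@np.array([(u-K[0,2])/K[0,0],-(v-K[1,2])/K[1,1],-1.])
    o=T[:3,3];return o+r*(z-o[2])/r[2]
def cloud(c,d):
    K=c["mtx"];T=np.array(c["world_from_camera"]);v,u=np.mgrid[:d.shape[0],:d.shape[1]]
    P=np.stack([(u-K[0,2])/K[0,0]*d,-(v-K[1,2])/K[1,1]*d,-d],-1)
    return P@T[:3,:3].T+T[:3,3]
E
python3 - <<'E'
from h import *
c=calibration("top");z=np.load("top0.npz");p,d=z["p"],z["d"]
W=cloud(c,d);hsv=cv2.cvtColor(p,cv2.COLOR_RGB2HSV)
for n,(u,v) in dict(disc=(178,247),barrel=(399,242),imame=(295,240),or1=(263,242),or2=(271,271),spool=(231,251),bowl=(344,243)).items():
    b=W[v-16:v+17,u-16:u+17];H=b[...,2];m=H>.012;ys,xs=np.nonzero(m)
    print(n,"hsv",hsv[v,u],"zmax",H.max().round(4),"n",m.sum(),"mean",b[m].mean(0).round(4),"min",b[m].min(0).round(4),"max",b[m].max(0).round(4))
# pockets: grey low sat
cc=p[120:190,195:325];h2=hsv[120:190,195:325]
for nm,m in(("grey",(h2[...,1]<80)&(h2[...,2]>50)&(h2[...,2]<150)),("white",(h2[...,1]<90)&(h2[...,2]>180))):
    n,l,st,ce=cv2.connectedComponentsWithStats(m.astype(np.uint8))
    for i in range(1,n):
        if st[i,4]>8:
            u,v=ce[i]+[195,120];print(nm,st[i],(u.round(1),v.round(1)),ray(c,u,v,.022 if nm=="grey" else .03).round(4))
b=W[120:190,195:325];m=abs(b[...,2]-.03)<.006
pts=b[m][:,:2].astype(np.float32);print("rack top box",cv2.minAreaRect(pts),b[m][:,2].mean())
a=p[205:290,160:420];b=cv2.imread("pics/side0.png")[180:270,190:300]
a=cv2.resize(a[...,::-1],None,fx=3,fy=3,interpolation=cv2.INTER_CUBIC);b=cv2.resize(b,None,fx=3.4,fy=3.4,interpolation=cv2.INTER_CUBIC)
o=np.zeros((a.shape[0]+b.shape[0],max(a.shape[1],b.shape[1]),3),np.uint8);o[:a.shape[0],:a.shape[1]]=a;o[a.shape[0]:,:b.shape[1]]=b
r=cv2.resize(p[125:190,195:325,::-1],None,fx=3,fy=3,interpolation=cv2.INTER_CUBIC);o[a.shape[0]:a.shape[0]+195,b.shape[1]:b.shape[1]+390]=r
cv2.imwrite("pics/crop0.png",o)
E
```

```text
disc hsv [ 20 139 173] zmax 1.0021 n 267 mean [0.4428 0.252  0.0384] min [ 0.4087 -0.0041  0.0121] max [0.4634 0.2785 1.0021]
barrel hsv [ 18 132 104] zmax 1.0021 n 116 mean [ 0.4612 -0.2421  0.0519] min [ 0.4087 -0.2607  0.0127] max [ 0.4756 -0.0041  1.0021]
imame hsv [ 19 151 196] zmax 1.0021 n 115 mean [ 0.4608 -0.0151  0.093 ] min [ 0.4087 -0.0281  0.0123] max [ 0.4744 -0.0014  1.0021]
or1 hsv [ 11 178 173] zmax 1.0021 n 122 mean [0.4553 0.0547 0.0953] min [ 0.4087 -0.0041  0.0124] max [0.4693 0.0696 1.0021]
or2 hsv [ 11 170 147] zmax 1.0021 n 120 mean [0.3928 0.0372 0.0983] min [ 0.3776 -0.0041  0.0121] max [0.4087 0.0525 1.0021]
spool hsv [ 15 140 175] zmax 1.0021 n 176 mean [0.4372 0.1295 0.0546] min [ 0.4087 -0.0041  0.0334] max [0.453  0.1473 1.0021]
bowl hsv [ 16  73 102] zmax 1.0021 n 323 mean [ 0.4581 -0.1261  0.0303] min [ 0.4087 -0.1544  0.0121] max [ 0.4874 -0.0041  1.0021]
grey [ 6  0 10 16 30] (np.float64(206.7), np.float64(129.4)) [0.7251 0.1985 0.022 ]
grey [52  0 14 15 39] (np.float64(250.5), np.float64(129.9)) [0.725 0.094 0.022]
grey [90  0  9 16 34] (np.float64
[... 1235 characters left out ...]
)) [0.5921 0.0718 0.022 ]
white [20 19  5  5 18] (np.float64(217.3), np.float64(140.7)) [0.6953 0.1707 0.03  ]
white [28 19  5  5 18] (np.float64(225.3), np.float64(140.9)) [0.695  0.1519 0.03  ]
white [63 19  4  5 18] (np.float64(259.5), np.float64(141.2)) [0.6951 0.0713 0.03  ]
white [93 20  5  5 20] (np.float64(289.7), np.float64(142.1)) [6.938e-01 4.000e-04 3.000e-02]
white [101  20   5   5  19] (np.float64(297.8), np.float64(142.0)) [ 0.6943 -0.0186  0.03  ]
white [109  20   5   5  19] (np.float64(305.8), np.float64(142.2)) [ 0.6941 -0.0374  0.03  ]
rack top box ((0.6601603627204895, 0.07199578732252121), (0.2643709182739258, 0.10168886184692383), 89.53453826904297) 0.028180632943879163
```

View pics/crop0.png

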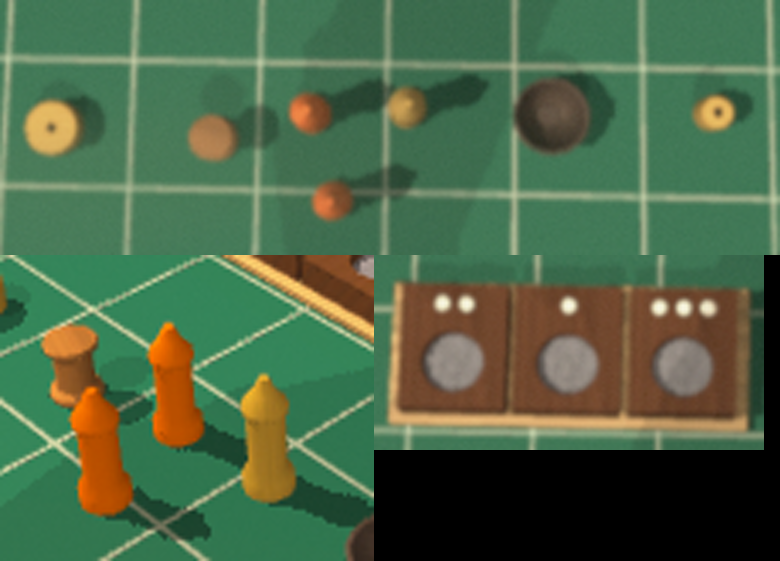

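The crop confirms it: two orange imame shapes and one brass-yellow one, at top-view pixel (295,240), which is the one meant. The dots are clear: left block 2, middle 1, right 3.

```bash
cat >> h.py <<'E'
from scipy.spatial.transform import Rotation as Ro
def go(x,y,z,ang=90):
    s=get_state();q=s["orientation"];R=Ro.from_quat([*q[1:],q[0]])
    a=np.radians(ang);t=Ro.from_matrix(np.array([[np.cos(a),np.sin(a),0],[np.sin(a),-np.cos(a),0],[0,0,-1]]))
    print("t",s["clock"],"tcp",s["tcp_pos"].round(4),"gap",round(s["finger_gap"],4),"F",s["wrist_force"].round(1))
    print("shift",(R.inv().apply(np.array([x,y,z])-s["tcp_pos"])).round(4),"rot",np.degrees((R.inv()*t).as_rotvec()).round(2))
E
python3 - <<'E'
from h import *
c=calibration("top");z=np.load("top0.npz");p,d=z["p"],z["d"]
W=cloud(c,d)
for n,(u,v),hh in(("disc",(178,247),.022),("barrel",(399,242),.03),("imame",(295,240),.075)):
    b=W[v-16:v+17,u-16:u+17];k=d[v-16:v+17,u-16:u+17]>0;H=b[...,2];m=k&(H>hh*.7)
    print(n,np.sort(H[m])[-5:].round(4),"centre",((b[m].min(0)+b[m].max(0))/2).round(4),b[m].mean(0).round(4),np.ptp(b[m],axis=0).round(4))
go(.461,-.2435,.16)
E
```

```text
disc [0.0237 0.0241 0.0244 0.0247 0.0251] centre [0.4437 0.2582 0.0206] [0.4436 0.2573 0.0202] [0.0395 0.0406 0.009 ]
barrel [0.0318 0.0318 0.0318 0.032  0.0326] centre [ 0.4631 -0.2495  0.0272] [ 0.4629 -0.2492  0.0277] [0.025  0.0225 0.0108]
imame [0.0739 0.0741 0.0742 0.0756 0.0764] centre [ 0.4632 -0.0159  0.0648] [ 0.463  -0.0155  0.0624] [0.0224 0.0245 0.0231]
t 0.1 tcp [ 0.1763 -0.5468  0.2305] gap 0.0852 F [-0.2  0.  -0. ]
shift [ 0.364  -0.2013  0.0709] rot [-7.000e-02 -7.000e-02 -7.214e+01]
```

Emit:
drive_tool(deltas=[[[100,0.364,-0.196,0.071,0,0,-72],[100,0.364,-0.196,0.071,0,0,-72],[100,0.364,-0.196,0.071,0,0,-72],[100,0.364,-0.196,0.071,0,0,-72],[100,0.364,-0.196,0.071,0,0,-72],[100,0.364,-0.196,0.071,0,0,-72],[100,0.364,-0.196,0.071,0,0,-72],[100,0.364,-0.196,0.071,0,0,-72],[100,0.364,-0.196,0.071,0,0,-72],[100,0.364,-0.196,0.071,0,0,-72],[100,0.364,-0.196,0.071,0,0,-72],[100,0.364,-0.196,0.071,0,0,-72]]], newtons=40)

```text
clock: 1.6
tcp_pos: [0.4623, -0.2499, 0.1605]
orientation: [0.0, 0.709, 0.706, -0.0]
wrist_force: [0.1, -1.0, 0.4]
finger_gap: 0.0518
grip_force: 0.0
```

```bash
cat >> h.py <<'E'
def wrist(name,zlo,zhi,top,x0,y0):
    """centre of the thing near x0,y0 from the wrist view: depth between zlo and zhi, and circle of that mask cast at the top height"""
    c=calibration("wrist");p,d=read_camera("wrist");cv2.imwrite(f"pics/{name}.png",p[...,::-1])
    W=cloud(c,d);m=(d>0)&(W[...,2]>zlo)&(W[...,2]<zhi)&(np.hypot(W[...,0]-x0,W[...,1]-y0)<.04)
    n,l,st,ce=cv2.connectedComponentsWithStats(m.astype(np.uint8))
    for i in range(1,n):
        if st[i,4]>60:
            q=W[l==i];ct=max(cv2.findContours((l==i).astype(np.uint8),0,1)[0],key=len);(u,v),r=cv2.minEnclosingCircle(ct)
            print(name,"n",st[i,4],"px",(round(u),round(v)),round(r,1),"mid",((q.min(0)+q.max(0))/2).round(4),"ptp",np.ptp(q,axis=0).round(4),"ray",ray(c,u,v,top).round(4))
E
python3 -c "
from h import *
wrist('w1',.02,.04,.03,.463,-.249);go(.463,-.249,.012)"
```

```text
w1 n 758 px (282, 203) 15.6 mid [ 0.4652 -0.25    0.026 ] ptp [0.0249 0.0248 0.0113] ray [ 0.4654 -0.2485  0.03  ]
t 1.65 tcp [ 0.4624 -0.2497  0.1604] gap 0.052 F [ 0.2 -0.7  0. ]
shift [0.0007 0.0006 0.1484] rot [ 0.01  0.01 -0.21]
```

Emit:
drive_tool(deltas=[[[100,0.001,0.002,0.06,0,0,0],[100,0.001,0.002,0.11,0,0,0],[100,0.001,0.002,0.138,0,0,0],[100,0.001,0.002,0.149,0,0,0],[100,0.001,0.002,0.149,0,0,0],[255,0.001,0.002,0.149,0,0,0],[255,0.001,0.002,0.149,0,0,0],[255,0.001,0.002,0.149,0,0,0],[255,0.001,0.002,0.149,0,0,0],[255,0.001,0.002,0.149,0,0,0]]], newtons=30)

```text
clock: 2.9
tcp_pos: [0.4658, -0.249, 0.0129]
orientation: [0.002, 0.708, 0.706, 0.0]
wrist_force: [0.7, -0.4, 6.9]
finger_gap: 0.0243
grip_force: 29.6
```

```bash
python3 -c "
from h import *
p,d=read_camera('side');cv2.imwrite('pics/s1.png',cv2.resize(p[250:370,290:450,::-1],None,fx=4,fy=4,interpolation=2));go(.649,.0715,.15)"
```

```text
t 2.95 tcp [ 0.4658 -0.249   0.0129] gap 0.0246 F [-1.2  0.4  6.4]
shift [ 0.3206  0.1827 -0.1373] rot [ 0.15  0.12 -0.14]
```

View pics/s1.png

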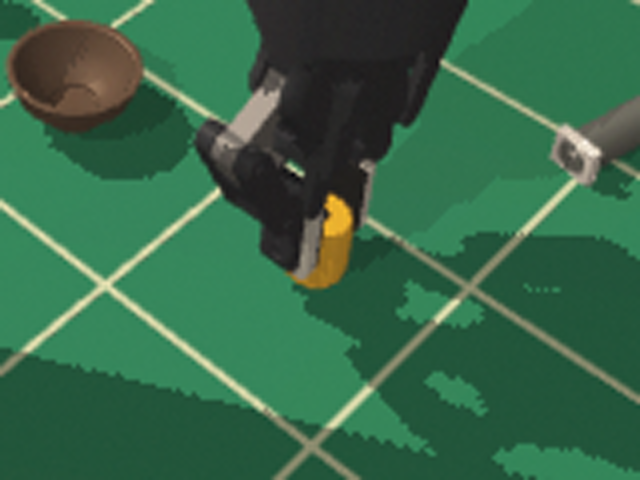

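The pads hold the barrel with their tips about 7 mm above its base. Next: lift and carry it.

Emit:
drive_tool(deltas=[[[255,0,0,-0.03,0,0,0],[255,0,0,-0.09,0,0,0],[255,0.03,0.02,-0.137,0,0,0],[255,0.08,0.05,-0.137,0,0,0],[255,0.13,0.08,-0.137,0,0,0],[255,0.18,0.11,-0.137,0,0,0],[255,0.23,0.14,-0.137,0,0,0],[255,0.28,0.165,-0.137,0,0,0],[255,0.31,0.178,-0.137,0,0,0],[255,0.32,0.183,-0.137,0,0,0],[255,0.32,0.183,-0.137,0,0,0],[255,0.32,0.183,-0.137,0,0,0]]])

```text
clock: 4.45
tcp_pos: [0.648, 0.0701, 0.1483]
orientation: [0.0, 0.708, 0.706, -0.0]
wrist_force: [0.1, 0.4, -0.7]
finger_gap: 0.0242
grip_force: 29.9
```

```bash
python3 -c "
from h import *
c=calibration('wrist');p,d=read_camera('wrist');cv2.imwrite('pics/w2.png',p[...,::-1]);print(c['world_from_camera'].round(3).tolist(),c['mtx'][0])
hsv=cv2.cvtColor(p,cv2.COLOR_RGB2HSV);m=((hsv[...,1]<90)&(hsv[...,2]>180)).astype(np.uint8)
n,l,st,ce=cv2.connectedComponentsWithStats(m)
for i in range(1,n):
  if st[i,4]>40: print(st[i],ray(c,*ce[i],.03).round(4))
W=cloud(c,d)
go(.649,.0715,.06)"
```

```text
[[1.0, 0.003, 0.002, 0.649], [-0.004, 0.963, 0.269, 0.139], [-0.001, -0.269, 0.963, 0.29], [0.0, 0.0, 0.0, 1.0]] [344.69322878   0.         279.65517551]
[   0    0  229  283 2952] [0.5539 0.1296 0.03  ]
[377   0 107  39 473] [0.7604 0.1961 0.03  ]
[341  60  15  17 209] [0.6972 0.1717 0.03  ]
[339  89  16  17 203] [0.697  0.1527 0.03  ]
[508  98  18  33  53] [0.8213 0.1399 0.03  ]
[369 160 100   6 200] [0.754  0.1048 0.03  ]
[  0 164  24   3  70] [0.446  0.1047 0.03  ]
[334 199  14  14 164] [0.6963 0.0722 0.03  ]
[ 465  267   95  110 3441] [ 0.8461 -0.0243  0.03  ]
[ 32 273  55   3 115] [0.4666 0.015  0.03  ]
[378 272  49   2  97] [0.7492 0.0152 0.03  ]
[ 13 289  13  47 113] [ 0.4262 -0.0206  0.03  ]
[  0 343  39  26 135] [ 0.4196 -0.0696  0.03  ]
[123 359  15  10  44] [ 0.5153 -0.0736  0.03  ]
[422 362  15  12  52] [ 0.783  -0.0762  0.03  ]
[238 364  48   2  94] [ 0.6324 -0.0742  0.03  ]
t 4.5 tcp [0.6481 0.07   0.1484] gap 0.0247 F [ 0.5  0.1 -0.2]
shift [0.0015 0.001  0.0884] rot [-0.02  0.02 -0.24]
```

View pics/w2.png

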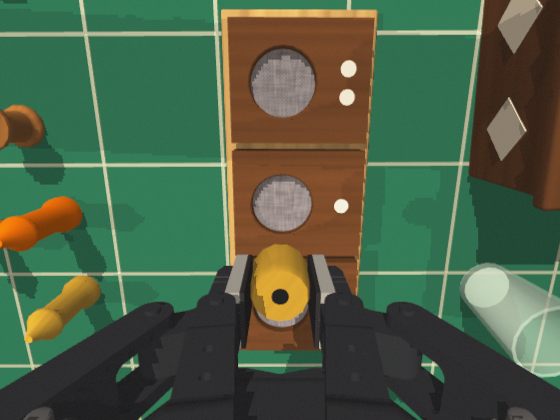

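Emit:
drive_tool(deltas=[[[255,0.002,0.0015,0.05,0,0,0],[255,0.002,0.0015,0.085,0,0,0],[255,0.002,0.0015,0.103,0,0,0],[255,0.002,0.0015,0.109,0,0,0],[255,0.002,0.0015,0.111,0,0,0],[255,0.002,0.0015,0.112,0,0,0],[255,0.002,0.0015,0.112,0,0,0]]])

```text
clock: 5.38
tcp_pos: [0.6507, 0.0735, 0.0374]
orientation: [0.001, 0.708, 0.706, 0.001]
wrist_force: [0.4, 0.2, -1.8]
finger_gap: 0.0246
grip_force: 29.9
```

Emit:
drive_tool(deltas=[[[255,0,-0.001,0.001,0,0,0],[255,0,-0.001,0.002,0,0,0],[255,0,-0.001,0.002,0,0,0]]])

```text
clock: 5.75
tcp_pos: [0.6491, 0.0735, 0.035]
orientation: [0.0, 0.708, 0.706, 0.0]
wrist_force: [-1.3, 0.7, 5.0]
finger_gap: 0.0242
grip_force: 30.4
```

Emit:
drive_tool(deltas=[[[170,0,0,0,0,0,0],[150,0,0,0,0,0,0],[120,0,0,0,0,0,0],[110,0,0,0,0,0,0],[100,0,0,0,0,0,0],[100,0,0,-0.04,0,0,0],[100,0,0,-0.09,0,0,0],[100,0,0,-0.12,0,0,0]]])

```text
clock: 6.75
tcp_pos: [0.65, 0.0734, 0.1571]
orientation: [0.001, 0.708, 0.706, 0.001]
wrist_force: [0.4, -0.8, 0.0]
finger_gap: 0.0519
grip_force: 0.0
```

```bash
python3 -c "
from h import *
wrist('w3',.04,.06,.052,.649,.0725)
go(.4437,.2577,.16)"
```

```text
w3 n 915 px (278, 212) 17.4 mid [0.6495 0.0723 0.0473] ptp [0.0251 0.0255 0.0128] ray [0.6499 0.0744 0.052 ]
t 6.8 tcp [0.6516 0.0735 0.1612] gap 0.0517 F [0.7 0.3 3.3]
shift [ 0.1837 -0.2083 -0.0007] rot [ 0.49  0.01 -0.13]
```

The barrel stands in pocket one, with its top at about 52 mm as expected. Next is the disc.

Emit:
drive_tool(deltas=[[[60,0.04,-0.045,0,0,0,0],[60,0.08,-0.09,0,0,0,0],[60,0.12,-0.135,0,0,0,0],[60,0.155,-0.175,0,0,0,0],[60,0.178,-0.2,0,0,0,0],[60,0.184,-0.207,0,0,0,0],[60,0.184,-0.207,0,0,0,0],[60,0.184,-0.207,0,0,0,0]]])

```text
clock: 7.8
tcp_pos: [0.4435, 0.2573, 0.1542]
orientation: [0.0, 0.708, 0.706, 0.0]
wrist_force: [-0.3, -0.9, 0.5]
finger_gap: 0.0652
grip_force: 0.0
```

```bash
python3 -c "
from h import *
wrist('w4',.012,.04,.022,.4437,.2577);go(.4437,.2577,.010)"
```

```text
w4 n 1982 px (281, 201) 25.3 mid [0.446  0.2584 0.0182] ptp [0.0406 0.0418 0.0124] ray [0.4458 0.2598 0.022 ]
t 7.85 tcp [0.4436 0.2572 0.1541] gap 0.065 F [-0.7 -0.3 -0.1]
shift [5.000e-04 1.000e-04 1.441e-01] rot [ 0.02  0.01 -0.23]
```

Emit:
drive_tool(deltas=[[[60,0.001,0.0015,0.06,0,0,0],[60,0.001,0.0015,0.11,0,0,0],[60,0.001,0.0015,0.135,0,0,0],[60,0.001,0.0015,0.145,0,0,0],[60,0.001,0.0015,0.145,0,0,0],[255,0.001,0.0015,0.145,0,0,0],[255,0.001,0.0015,0.145,0,0,0],[255,0.001,0.0015,0.145,0,0,0],[255,0.001,0.0015,0.145,0,0,0],[255,0.001,0.0015,0.145,0,0,0]]], newtons=40)

```text
clock: 9.1
tcp_pos: [0.4453, 0.2593, 0.011]
orientation: [0.001, 0.708, 0.706, 0.001]
wrist_force: [-0.2, -1.0, 5.6]
finger_gap: 0.0398
grip_force: 40.1
```

```bash
python3 -c "
from h import *
p,d=read_camera('side');cv2.imwrite('pics/s2.png',cv2.resize(p[130:230,130:250,::-1],None,fx=5,fy=5,interpolation=2));go(.6495,.162,.15)"
```

```text
t 9.15 tcp [0.4453 0.2593 0.011 ] gap 0.0398 F [ 0.1 -1.6  6.8]
shift [-0.0967  0.2049 -0.1384] rot [ 0.19 -0.04 -0.14]
```

View pics/s2.png

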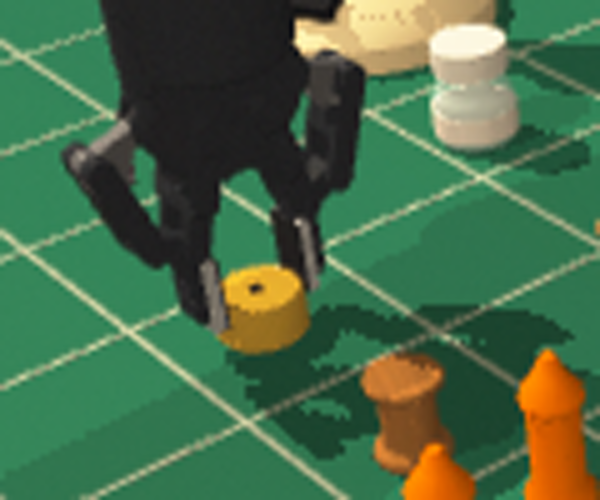

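The pads grip the disc on both sides, level. I'll carry it to pocket two.

Emit:
drive_tool(deltas=[[[255,0,0,-0.03,0,0,0],[255,0,0,-0.09,0,0,0],[255,-0.015,0.03,-0.135,0,0,0],[255,-0.035,0.075,-0.135,0,0,0],[255,-0.06,0.125,-0.135,0,0,0],[255,-0.08,0.17,-0.135,0,0,0],[255,-0.093,0.197,-0.12,0,0,0],[255,-0.097,0.205,-0.085,0,0,0],[255,-0.097,0.205,-0.055,0,0,0],[255,-0.097,0.205,-0.055,0,0,0]]])

```text
clock: 10.4
tcp_pos: [0.6462, 0.161, 0.0614]
orientation: [-0.002, 0.708, 0.706, -0.002]
wrist_force: [-0.3, 0.8, -1.4]
finger_gap: 0.04
grip_force: 41.2
```

```bash
python3 -c "
from h import *
go(.650,.162,.034)
wrist('w5',.06,.12,.08,.65,.162)"
```

```text
t 10.4 tcp [0.6462 0.161  0.0614] gap 0.04 F [-0.3  0.8 -1.4]
shift [0.001  0.004  0.0274] rot [-0.36  0.05 -0.15]
w5 n 16861 px (290, 348) 138.7 mid [0.65   0.1607 0.09  ] ptp [0.0799 0.0413 0.06  ] ray [0.6513 0.1368 0.08  ]
```

Emit:
drive_tool(deltas=[[[255,0,0,0,0,0,0],[255,0,0,0,0,0,0]]])

```text
clock: 10.7
tcp_pos: [0.6498, 0.1618, 0.0663]
orientation: [0.001, 0.708, 0.706, 0.001]
wrist_force: [-0.0, -0.4, -1.9]
finger_gap: 0.0396
grip_force: 41.2
```

```bash
python3 -c "
from h import *
go(.650,.162,.034)
out=[]
for n in('wrist','side','top'):
  c=calibration(n);p,d=read_camera(n);np.savez(n+'5.npz',p=p,d=d,T=c['world_from_camera'])
  W=cloud(c,d);hsv=cv2.cvtColor(p,cv2.COLOR_RGB2HSV)
  m=(hsv[...,1]<90)&(hsv[...,2]>170)&(abs(W[...,2]-.03)<.012)&(abs(W[...,0]-.696)<.015)
  k,l,st,ce=cv2.connectedComponentsWithStats(m.astype(np.uint8))
  for i in range(1,k):
    if st[i,4]>8: print(n,st[i,4],ray(c,*ce[i],.03).round(4))
  m=(hsv[...,0]>14)&(hsv[...,0]<28)&(hsv[...,1]>110)&(d>0)&(W[...,2]>.06)&(W[...,2]<.09)&(np.hypot(W[...,0]-.65,W[...,1]-.162)<.035)
  if m.sum(): q=W[m];print(n,'disc',m.sum(),q.min(0).round(4),q.max(0).round(4))
  out.append(p[...,::-1])
cv2.imwrite('pics/v5.png',np.hstack([out[0],cv2.resize(out[1][120:260,200:340],(420,420))])[:,180:])
E=0"
```

```text
t 10.7 tcp [0.6498 0.1618 0.0663] gap 0.0396 F [-0.  -0.4 -1.9]
shift [0.0002 0.0001 0.0323] rot [ 0.18 -0.02 -0.11]
wrist 314 [0.6972 0.1716 0.03  ]
wrist 286 [0.6971 0.1527 0.03  ]
wrist disc 7320 [0.6307 0.141  0.06  ] [0.6706 0.1821 0.0789]
side 11 [0.6974 0.0011 0.03  ]
side disc 183 [0.6275 0.1387 0.0602] [0.6727 0.1754 0.0863]
top 57 [0.7049 0.5168 0.03  ]
top 15 [0.7002 0.4776 0.03  ]
top disc 94 [0.6299 0.1391 0.0607] [0.6635 0.1562 0.0793]
```

View pics/v5.png

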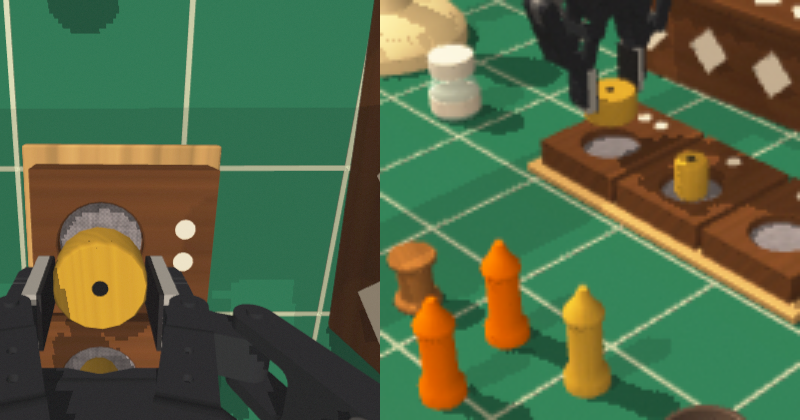

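Emit:
drive_tool(deltas=[[[255,0.001,0.0005,0.01,0,0,0],[255,0.001,0.0005,0.018,0,0,0],[255,0.001,0.0005,0.024,0,0,0],[255,0.001,0.0005,0.028,0,0,0],[255,0.001,0.0005,0.03,0,0,0],[255,0.001,0.0005,0.031,0,0,0],[255,0.001,0.0005,0.031,0,0,0]]])

```text
clock: 11.72
tcp_pos: [0.6493, 0.1624, 0.0334]
orientation: [0.0, 0.708, 0.706, 0.0]
wrist_force: [0.7, 0.4, -1.5]
finger_gap: 0.0396
grip_force: 41.3
```

Emit:
drive_tool(deltas=[[[255,0,0,0.0005,0,0,0],[255,0,0,0.001,0,0,0],[255,0,0,0.001,0,0,0]]])

```text
clock: 12.1
tcp_pos: [0.6495, 0.1624, 0.0331]
orientation: [0.0, 0.708, 0.706, 0.0]
wrist_force: [-2.4, 0.0, 5.0]
finger_gap: 0.0395
grip_force: 41.8
```

Emit:
drive_tool(deltas=[[[120,0,0,0,0,0,0],[100,0,0,0,0,0,0],[80,0,0,0,0,0,0],[60,0,0,0,0,0,0],[60,0,0,0,0,0,0],[60,0,0,-0.04,0,0,0],[60,0,0,-0.09,0,0,0],[60,0,0,-0.125,0,0,0],[60,0,0,-0.125,0,0,0]]])

```text
clock: 13.22
tcp_pos: [0.6515, 0.1628, 0.1615]
orientation: [0.002, 0.708, 0.706, 0.003]
wrist_force: [0.3, -0.2, 0.2]
finger_gap: 0.0652
grip_force: 0.0
```

```bash
python3 -c "
from h import *
wrist('w6',.035,.06,.044,.65,.162)
go(.464,-.016,.17)"
```

```text
w6 n 2163 px (276, 209) 26.6 mid [0.6503 0.1619 0.0406] ptp [0.0411 0.0414 0.011 ] ray [0.65  0.163 0.044]
t 13.275 tcp [0.6503 0.1626 0.159 ] gap 0.0651 F [-0.2 -0.1  0.5]
shift [-0.179  -0.1858 -0.0117] rot [ 0.21 -0.02 -0.14]
```

The disc is in pocket two, with its top at about 44 mm. Next is the brass imame.

Emit:
drive_tool(deltas=[[[80,-0.035,-0.036,-0.012,0,0,0],[100,-0.075,-0.078,-0.012,0,0,0],[100,-0.115,-0.12,-0.012,0,0,0],[100,-0.15,-0.156,-0.012,0,0,0],[100,-0.172,-0.178,-0.012,0,0,0],[100,-0.179,-0.186,-0.012,0,0,0],[100,-0.179,-0.186,-0.012,0,0,0],[100,-0.179,-0.186,-0.012,0,0,0]]])

```text
clock: 14.28
tcp_pos: [0.4635, -0.0156, 0.169]
orientation: [-0.0, 0.708, 0.707, 0.0]
wrist_force: [-0.6, 0.7, 0.1]
finger_gap: 0.0521
grip_force: 0.0
```

```bash
python3 -c "
from h import *
wrist('w7',.05,.09,.056,.464,-.016)
go(.464,-.016,.017)"
```

```text
w7 n 888 px (282, 210) 17.0 mid [ 0.4658 -0.0154  0.064 ] ptp [0.0253 0.0253 0.0236] ray [ 0.466  -0.0154  0.056 ]
t 14.325 tcp [ 0.4636 -0.0155  0.169 ] gap 0.0522 F [ 1.1 -0.6  0.6]
shift [-0.0005  0.0004  0.152 ] rot [ 0.01 -0.01 -0.07]
```

View pics/w7.png

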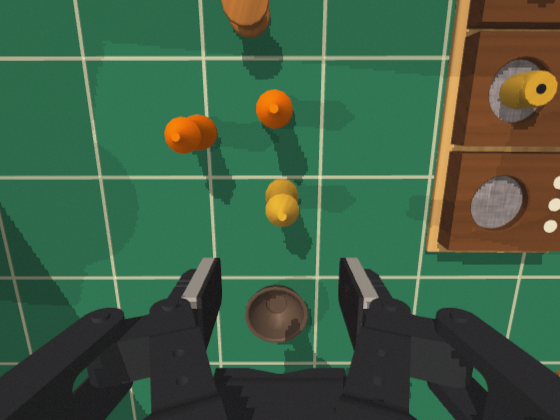

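The brass imame at (282,205) is centred along the closing axis, clear of the orange ones at (190,133) and (274,108).

Emit:
drive_tool(deltas=[[[100,0,0.0015,0.05,0,0,0],[100,0,0.0015,0.1,0,0,0],[100,0,0.0015,0.135,0,0,0],[100,0,0.0015,0.15,0,0,0],[100,0,0.0015,0.15,0,0,0],[255,0,0.0015,0.15,0,0,0],[255,0,0.0015,0.15,0,0,0],[255,0,0.0015,0.15,0,0,0],[255,0,0.0015,0.15,0,0,0],[255,0,0.0015,0.15,0,0,0]]])

```text
clock: 15.58
tcp_pos: [0.4653, -0.0162, 0.0202]
orientation: [0.001, 0.708, 0.706, 0.001]
wrist_force: [-0.5, 0.7, 6.7]
finger_gap: 0.0239
grip_force: 38.8
```

```bash
python3 -c "
from h import *
go(.6495,-.019,.15)"
```

```text
t 15.575 tcp [ 0.4653 -0.0162  0.0202] gap 0.0239 F [-0.5  0.7  6.7]
shift [-0.0024  0.1845 -0.1293] rot [ 0.13  0.01 -0.13]
```

The 23.9 mm gap suggests the pads are on the 26 mm collar, since earlier grips read about 2 mm under true size. I'll regrip 6 mm lower.

Emit:
drive_tool(deltas=[[[150,0,0,0,0,0,0],[120,0,0,0,0,0,0],[110,0,0,0.004,0,0,0],[110,0,0,0.007,0,0,0],[110,0,0,0.007,0,0,0],[255,0,0,0.007,0,0,0],[255,0,0,0.007,0,0,0],[255,0,0,0.007,0,0,0],[255,0,0,0.007,0,0,0],[255,0,0,0.007,0,0,0]]])

```text
clock: 16.82
tcp_pos: [0.4645, -0.0161, 0.0125]
orientation: [0.0, 0.708, 0.706, 0.0]
wrist_force: [-1.6, 0.7, 4.9]
finger_gap: 0.0225
grip_force: 35.9
```

```bash
python3 -c "
from h import *
p,d=read_camera('side');cv2.imwrite('pics/s8.png',cv2.resize(p[180:270,210:330,::-1],None,fx=6,fy=6,interpolation=2));go(.6495,-.019,.15)"
```

```text
t 16.875 tcp [ 0.4645 -0.0162  0.0125] gap 0.022 F [-0.8  0.   5.3]
shift [-0.0024  0.1851 -0.1374] rot [ 0.03  0.01 -0.14]
```

View pics/s8.png

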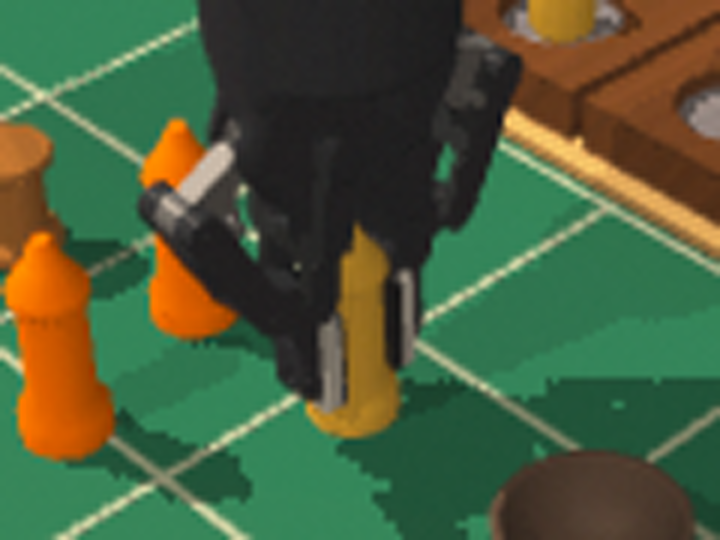

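Now the gap is 22 mm, which matches the shaft, and the imame is upright between the pads just above the foot. Next: lift and carry.

Emit:
drive_tool(deltas=[[[255,0,0,-0.02,0,0,0],[255,0,0,-0.06,0,0,0],[255,0,0,-0.11,0,0,0],[255,0,0.03,-0.137,0,0,0],[255,-0.001,0.075,-0.137,0,0,0],[255,-0.002,0.12,-0.137,0,0,0],[255,-0.002,0.155,-0.137,0,0,0],[255,-0.002,0.178,-0.125,0,0,0],[255,-0.002,0.185,-0.1,0,0,0],[255,-0.002,0.185,-0.07,0,0,0],[255,-0.002,0.185,-0.06,0,0,0],[255,-0.002,0.185,-0.06,0,0,0]]])

```text
clock: 18.38
tcp_pos: [0.6483, -0.0184, 0.0712]
orientation: [-0.001, 0.708, 0.706, -0.001]
wrist_force: [0.1, -0.7, -1.7]
finger_gap: 0.0222
grip_force: 34.9
```

```bash
python3 -c "
from h import *
go(.650,-.0183,.037)
for n in('wrist','side'):
  c=calibration(n);p,d=read_camera(n)
  W=cloud(c,d);hsv=cv2.cvtColor(p,cv2.COLOR_RGB2HSV)
  m=(hsv[...,1]<90)&(hsv[...,2]>170)&(abs(W[...,2]-.03)<.012)&(abs(W[...,0]-.696)<.015)
  k,l,st,ce=cv2.connectedComponentsWithStats(m.astype(np.uint8))
  for i in range(1,k):
    if st[i,4]>8: print(n,st[i,4],ray(c,*ce[i],.03).round(4))
  m=(hsv[...,0]>14)&(hsv[...,0]<28)&(hsv[...,1]>110)&(d>0)&(W[...,2]>.05)&(np.hypot(W[...,0]-.65,W[...,1]+.018)<.03)
  for a in(.055,.065,.095,.11,.12,.13):
    k=m&(abs(W[...,2]-a)<.004)
    if k.sum()>5:q=W[k];print(n,a,k.sum(),q.min(0).round(4),q.max(0).round(4))
"
```

```text
t 18.375 tcp [ 0.6483 -0.0184  0.0712] gap 0.0222 F [ 0.1 -0.7 -1.7]
shift [0.0001 0.0018 0.0342] rot [-0.15 -0.02 -0.14]
wrist 433 [0.6965 0.072  0.03  ]
wrist 324 [0.6959 0.0011 0.03  ]
wrist 286 [ 0.6957 -0.0179  0.03  ]
wrist 274 [ 0.6956 -0.0369  0.03  ]
wrist 0.055 33 [ 0.6369 -0.0128  0.057 ] [ 0.6628 -0.0031  0.059 ]
wrist 0.065 391 [ 0.6357 -0.0119  0.0611] [ 0.6621 -0.0027  0.069 ]
wrist 0.095 511 [ 0.6247 -0.0174  0.091 ] [ 0.6603 -0.0063  0.099 ]
wrist 0.11 356 [ 0.6365 -0.0235  0.106 ] [ 0.662  -0.0045  0.114 ]
wrist 0.12 2774 [ 0.6367 -0.0266  0.116 ] [ 0.6621 -0.0046  0.124 ]
wrist 0.13 1155 [ 0.6432 -0.0209  0.126 ] [ 0.6551 -0.0108  0.1339]
side 11 [ 0.6962 -0.0374  0.03  ]
side 0.065 43 [ 0.635  -0.0338  0.061 ] [ 0.6557 -0.011   0.0689]
side 0.095 21 [ 0.6427 -0.0305  0.0911] [ 0.6617 -0.0236  0.0986]
side 0.11 17 [ 0.6418 -0.03    0.1064] [ 0.657  -0.0256  0.1135]
side 0.12 34 [ 0.6359 -0.0311  0.1163] [ 0.6644 -0.0097  0.1239]
```

Emit:
drive_tool(deltas=[[[255,0.0007,0.0005,0.008,0,0,0],[255,0.0007,0.0005,0.016,0,0,0],[255,0.0007,0.0005,0.023,0,0,0],[255,0.0007,0.0005,0.029,0,0,0],[255,0.0007,0.0005,0.033,0,0,0],[255,0.0007,0.0005,0.035,0,0,0],[255,0.0007,0.0005,0.035,0,0,0]]])

```text
clock: 19.35
tcp_pos: [0.6497, -0.0179, 0.0372]
orientation: [-0.0, 0.708, 0.706, -0.0]
wrist_force: [-0.7, -0.5, -1.4]
finger_gap: 0.0223
grip_force: 34.9
```

Emit:
drive_tool(deltas=[[[255,0,0,0.001,0,0,0],[255,0,0,0.002,0,0,0],[255,0,0,0.0025,0,0,0],[255,0,0,0.0025,0,0,0]]])

```text
clock: 19.85
tcp_pos: [0.6497, -0.0178, 0.0348]
orientation: [0.0, 0.708, 0.706, -0.0]
wrist_force: [-0.8, 0.4, -2.1]
finger_gap: 0.0221
grip_force: 34.9
```

Emit:
drive_tool(deltas=[[[255,0,0,0.0005,0,0,0],[255,0,0,0.001,0,0,0],[255,0,0,0.001,0,0,0]]])

```text
clock: 20.23
tcp_pos: [0.6499, -0.0179, 0.0346]
orientation: [0.0, 0.708, 0.706, 0.0]
wrist_force: [-2.2, 0.8, 5.8]
finger_gap: 0.0221
grip_force: 36.7
```

Emit:
drive_tool(deltas=[[[180,0,0,0,0,0,0],[160,0,0,0,0,0,0],[130,0,0,0,0,0,0],[100,0,0,0,0,0,0],[90,0,0,0,0,0,0],[90,0,0,0,0,0,0],[90,0,0,-0.03,0,0,0],[90,0,0,-0.08,0,0,0],[90,0,0,-0.13,0,0,0],[90,0,0,-0.16,0,0,0],[90,0,0,-0.16,0,0,0]]])

```text
clock: 21.6
tcp_pos: [0.6516, -0.0181, 0.1972]
orientation: [0.003, 0.708, 0.706, 0.002]
wrist_force: [-0.0, 0.1, 0.5]
finger_gap: 0.0552
grip_force: 0.0
```

```bash
python3 -c "
from h import *
p,d=read_camera('side');a=cv2.resize(p[130:240,230:390,::-1],None,fx=4.9,fy=4.9,interpolation=2);cv2.imwrite('pics/s9.png',a)
wrist('w9',.07,.11,.078,.65,-.018);go(.65,-.018,.2)"
```

```text
w9 n 855 px (278, 208) 16.7 mid [ 0.6504 -0.0172  0.0865] ptp [0.0248 0.0259 0.0231] ray [ 0.6505 -0.0171  0.078 ]
t 21.7 tcp [ 0.6496 -0.0178  0.1933] gap 0.0551 F [ 0.4  0.5 -0.5]
shift [-0.0002  0.0004 -0.0067] rot [-0.01  0.   -0.13]
```

View pics/s9.png

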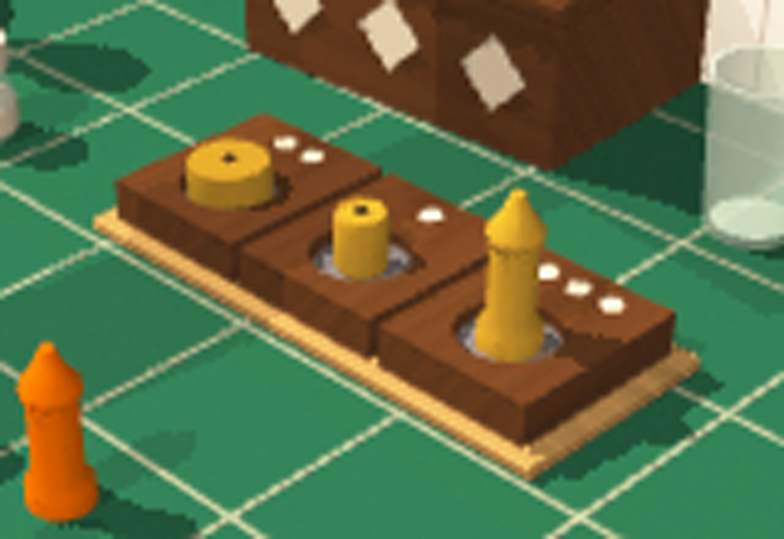

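All three stand upright in their pockets: the disc by two dots (230,175), the barrel by one (360,238) and the imame by three (512,280). The gripper is clear of them.

```bash
python3 -c "
from workcell import *
print(hand_in())"
```

```text
the job is handed in; nothing more can be done
None
```

The job is handed in: barrel, disc and imame were set down in that order, upright in the one-, two- and three-dot pockets, at about 22 s of the 69 s allowed, with the bowl, spool, reamer and jar left where they stood.

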